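# Steady the jar and hold its lid ready over the mouth

### The job

Get the square green jar ready for closing: set the red jar steady down on the sill with its straight front face flush against the middle of any one flat side of the jar, and let go of it. Then pick up the aluminium lid that fits (the larger one), carry it over the top of the storage box without touching it, and finish while still holding the lid level and centred about a centimetre above the jar's mouth, keeping it still and never letting it touch the jar. Leave the jar where it stands and do not disturb the box, the funnel or the small lid.

Things in the scene. Friction and masses are not known exactly. Their poses are not given: they have to be found in the camera images.
- jar: Loose square green glass jar, 0.5 kg, about 80 mm high: body 76 x 76 mm and 66 mm high with four flat upright sides, on top a round open neck 54 mm across and 14 mm high. Origin at the centre of its underside; x and y are square to its sides (each side 38 mm from the origin), z up. Slides if pushed with a few newtons.
- jar_rim (a point): Centre of the jar's round mouth, at the level of its rim, 80 mm above the sill; axes as the jar's.
- steady: Loose jar gripper of hard red silicone, 0.14 kg, used as a steady: flat base 70 (x) x 100 (y) x 14 mm thick, with an upright fin to hold it by, 14 mm thick (x), 60 mm long (y), its top 60 mm above the sill, along the back edge (fin middle at x = -28 mm). The straight front face is the 100 mm base edge at x = +35 mm; 56 mm of base lie in front of the fin. Origin at the centre of the underside, z up.
- steady_face (a point): Middle of the steady's straight front face: 35 mm ahead (+x) of the steady's origin, 7 mm up; axes as the steady's.
- lid_large: Loose aluminium screw lid that fits the jar, 60 mm across, 20 mm high, about 30 g, lying open side down on the sill. Origin at the centre of its lower edge plane, z up; round, so its yaw does not matter.
- lid_small: Loose aluminium screw lid too small for the jar, 42 mm across, 20 mm high, lying open side down. Origin at the centre of its lower edge plane. To be left alone.
- storage_box: Blue plastic storage box with a white lid shut by a snap latch on its +x end, 180 mm (x) by 90 mm (y) by 110 mm high, 0.9 kg, standing between the lids and the jar. Origin at the centre of its underside, z up. To be left alone.
- funnel: Stainless funnel standing on its wide mouth, spout up, 100 mm across at the foot, 108 mm high. Origin at the centre of its foot. To be left alone.

How it is judged:
On the way, in this order (a step that is already met when the one before it is completed fails the run):
1. the steady rests on the sill, flush against the middle of one flat side of the jar, and is let go (((x of steady_face in the frame of jar between 0.035 and 0.042 m and x of steady in the frame of jar above 0.06 m and y of steady_face in the frame of jar between -0.03 and 0.03 m and angle between the x axis of steady and the x axis of jar, either way round below 0.06 rad) or (x of steady_face in the frame of jar between -0.042 and -0.035 m and x of steady in the frame of jar below -0.06 m and y of steady_face in the frame of jar between -0.03 and 0.03 m and angle between the x axis of steady and the x axis of jar, either way round below 0.06 rad) or (y of steady_face in the frame of jar between 0.035 and 0.042 m and y of steady in the frame of jar above 0.06 m and x of steady_face in the frame of jar between -0.03 and 0.03 m and angle between the x axis of steady and the y axis of jar, either way round below 0.06 rad) or (y of steady_face in the frame of jar between -0.042 and -0.035 m and y of steady in the frame of jar below -0.06 m and x of steady_face in the frame of jar between -0.03 and 0.03 m and angle between the x axis of steady and the y axis of jar, either way round below 0.06 rad)) and height (world z) of steady below 0.004 m and angle between steady's own z axis and vertical below 0.05 rad and contact force between the fingers and steady below 0.1 N), for 0.2 s.
2. the large lid passes over the top of the storage box (x of lid_large in the frame of storage_box between -0.095 and 0.095 m and y of lid_large in the frame of storage_box between -0.05 and 0.05 m and height (world z) of lid_large above 0.112 m), for 0.02 s.
At the end, for the whole second after the job is handed in: Fingers hold the large lid still, level within 0.12 rad, within 8 mm of the mouth's axis, 3-20 mm above the rim. Steady let go on the sill, face within 4 mm of a jar side, within 0.06 rad, 30 mm of its middle. Jar moved under 30 mm; box, funnel, small lid under 15 mm (all of step 1 and horizontal distance between lid_large and jar_rim below 0.008 m and z of lid_large in the frame of jar_rim between 0.003 and 0.02 m and angle between lid_large's own z axis and vertical below 0.12 rad and height (world z) of lid_large above 0.082 m and contact force between the fingers and lid_large above 0.5 N and contact force between lid_large and jar below 0.1 N and linear speed of lid_large below 0.02 m/s and angle between jar's own z axis and vertical below 0.05 rad and distance of jar from where it was at the start of the episode below 0.03 m and distance of each of storage_box, funnel, lid_small from where it was at the start of the episode below 0.015 m); the arm keeps its last pose, push and grip.
It fails at once if the lid touches the jar (contact force between lid_large and jar above 0.3 N).
It fails at once if the lid touches the storage box (contact force between lid_large and storage_box above 0.3 N).
It fails at once if the jar is pushed away or tipped (distance of jar from where it was at the start of the episode above 0.03 m or angle between jar's own z axis and vertical above 0.2 rad).
It fails at once if the box, the funnel or the small lid is disturbed (distance of any of storage_box, funnel, lid_small from where it was at the start of the episode above 0.015 m).
It also fails if it takes over 69 s, if anything falls off the work surface, if the arm or the gripper's body presses on something with over 40 N, if the wrist force passes 120 N, or if a joint passes its speed limit or range.

### The arm

A 7-joint arm with a two-finger parallel gripper is mounted at the origin on the work surface. World frame = base frame: x ahead of the robot, y to its left, z up, the work surface at z = 0. Lengths are in m, angles in rad, forces in N, time in s.
With the tool pointing down it reaches from about 0.4 to 0.875 m from the base axis. Payload 19.3 kg.
Tool frame: the origin (TCP) lies midway between the tips of the shut fingers; the grasp point (between the pads) lies 19 mm behind it; z points along the fingers, y is the line along which they close (so a half turn about z gives the same grasp; the last joint's range is limited). The gripper opens to 85 mm and grips with 20 to 120 N. Pads are 22 mm wide; open, the fingers measure 114 mm over their backs; the gripper's body (76 mm by 85 mm) begins 54 mm behind the grasp point. The pads swing forward as they close: fully open they stand 13 mm farther back than shut.
Start: joints at [-1.253, 0.521, -0.036, 1.599, 0.021, 1.021, -0.113], TCP at [0.236, 0.579, 0.231] pointing down, gripper open.
Joint ranges: [-2.91, 2.91], [-0.3, 2.13], [-1.5, 1.42], [0.17, 2.43], [-1.26, 4.41], [0.16, 1.93], [-2.52, 2.52]. Speed limits (rad/s): [1.89, 1.89, 2.39, 2.39, 3.01, 3.01, 3.01].

### API

Orientations are given as [roll, pitch, yaw] about the fixed x, y, z axes, in that order (R = Rz(yaw) Ry(pitch) Rx(roll)).
In Python, from workcell import bot gives the robot as it stands.
- The arm moves only by the tool move_arm, never from a script. Its argument "moves" is a list that holds one entry, the list of rows, each a list of 7 numbers: the opening, from 0 (shut) to 1 (fully open), then the shift along the tool's x, y, z in units of 1000 mm (1.0 is 1000 mm), then the turn, a rotation vector about the tool's x, y, z in units of 2 pi rad (1.0 is 2 pi rad). A call has 1 to 5 rows; each row is the pose to reach, as a shift and turn from the pose commanded when the call began, along the tool's axes at that moment, turning the shorter way round; what a row does not reach only later rows make up. A row lasts 1/10 s, in which the tool goes at most 50 mm and 8.59 degrees, less where a joint would pass 70% of its speed; a pose out of reach is approached as far as the arm can. A call with a number of a shift or a turn outside -1 to 1 is refused whole. A call with a gripper value outside its range is refused whole. The fingers move at their own pace and stop on an object; "force" is the grip in N (left out, the last holds). Time passes only in rows, so rows that repeat a pose let the fingers close. It gives the time, the measured TCP pose, the force, the opening and the grip force at its end, in the units of the state.
- bot.observe(): the state, without advancing time (a new reading comes with each control period).
- bot.grab_frame(name): name is "scene" or "top" or "wrist"; returns the picture (420x560x3 uint8, red, green, blue); there is no depth.
- bot.camera_params(name): a dict with "vertical_fov" (degrees; the focal length in pixels is half the picture's height over the tangent of half this angle, whatever the lens; pixels are square), "cx", "cy" (the principal point, pixels), "R" (3x3) and "t" (3): a world point X has camera coordinates R X + t. Camera axes: x right, y down, z forward; pixel columns grow to the right and rows downward; lengths in m; the calibration is good to about 2 mm. A picture is of the moment at which its call begins: read the wrist's pose just before it. camera_params takes no time and is no camera call; for the wrist camera it gives the pose at the moment of the call.
- bot.job_done(): hands the job in; it is judged then, once.
The state is a dict: "clock": time; "qpos": joint angles; "qd": joint speeds; "joint_efforts": joint torques, N m; "position": TCP position; "tool_rot": TCP orientation; "force": force on the tool from outside, world axes, zero at the start; "moment": the same for the moment, N m; "grip_width": finger opening in m; "finger_force": force on a finger pad.
Only numpy, scipy, OpenCV 4.12 (cv2) and the standard library are available. Lean on these libraries where they do the work, as an engineer would, in place of code of your own. Each camera call takes 0.05 s, during which the arm holds its last target. There are 200 camera calls.

## Working session

There is one attempt and no reset: what is moved stays moved. The work goes in short steps, Python scripts to look and compute and a tool call to move; the robot and the scene stay as the last step left them, time stands still between calls to the robot, and variables do not carry over. Pictures are saved under pics/ and viewed, at most 10 in all, crops included, and the job is handed in when it is done.

Besides the shell and the picture viewer there is one more tool, called as name(argument=value, ...), one argument or row to a line, values as JSON. move_arm: Moves the arm, as the interface text tells. Shifts and turns lie within -1 to 1; 1 stands for 1000 mm of shift or 2 pi rad of turn. Its arguments: {"type":"object","properties":{"moves":{"type":"array"},"force":{"type":"number"}},"required":["moves"]}

```bash
mkdir -p pics
python3 - <<'E'
from workcell import bot
import cv2
s=bot.observe();print({k:(v if not hasattr(v,'round') else v) for k,v in s.items()})
for n in("top","scene"):
    im=bot.grab_frame(n);cv2.imwrite(f"pics/{n}0.png",im[:,:,::-1]);p=bot.camera_params(n);print(n,p)
E
```

```text
{'clock': 0.0, 'qpos': array([-1.2532233 ,  0.52201853, -0.03633733,  1.60000039,  0.02119071,
        1.02105677, -0.11279152]), 'qd': array([-0.00137419,  0.00142173,  0.00092376, -0.00056177,  0.00030731,
       -0.00079678,  0.00288993]), 'joint_efforts': array([ 1.76061849e-04, -9.27114058e+01,  1.98028632e+00, -3.69930339e+01,
        1.79184624e-02,  8.32136313e-03, -2.47939585e-05]), 'position': array([0.23623256, 0.57828623, 0.23072551]), 'tool_rot': array([-3.14049601e+00,  6.38770726e-05,  2.75382178e+00]), 'force': array([0.19880618, 0.15172214, 0.62796527]), 'moment': array([ 0.0164077 , -0.05719768, -0.00395699]), 'finger_force': 0.0, 'grip_width': 0.08533209320386839}
top {'vertical_fov': 56.469402101635204, 'cx': 281.895934245501, 'cy': 215.94037383548562, 'R': array([[-0.0131734 , -0.99985694,  0.01060958],
       [-0.98699139,  0.01130213, -0.16037535],
       [ 0.1602325 , -0.01258426, -0.98699908]]), 't': array([0.01175707, 0.58898304, 0.9904751 ])}
scene {'vertical_fov': 55.67642197723652, 'cx': 283.81741344110304, 'cy': 216.3726144911206, 'R': array([[ 0.71249724,  0.70156879,  0.01220278],
       [ 0.57236678, -0.57104698, -0.58847397],
       [-0.40588661,  0.42627055, -0.80842407]]), 't': array([-0.41290465, -0.27142167,  1.26184906])}
```

View pics/top0.png

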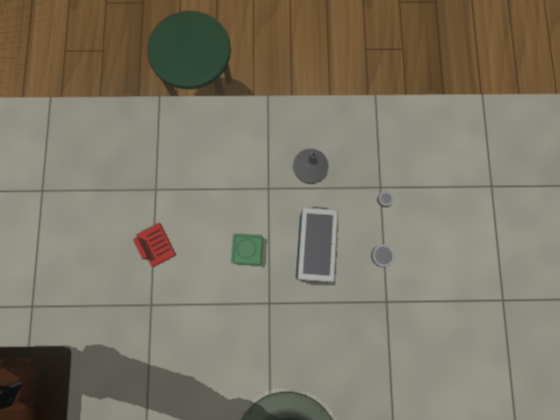

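View pics/scene0.png

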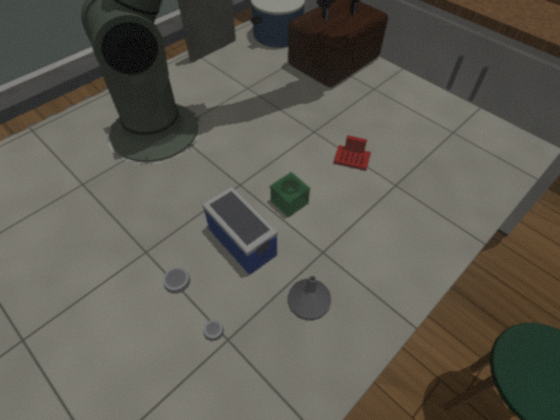

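The top view shows the steady at about (155,245), the jar at (248,249), the box at (318,245), the large lid at (383,256), the small lid at (386,200) and the funnel at (311,166). The steady's fin is on its left (robot-left/back) edge, so its front faces roughly towards the jar.

```bash
cat > h.py <<'E'
import numpy as np,cv2
from workcell import bot
from scipy.spatial.transform import Rotation as Ro
def ray(p,uv,z):
    f=210/np.tan(np.radians(p["vertical_fov"])/2);R=np.array(p["R"]);c=-R.T@np.array(p["t"])
    uv=np.atleast_2d(uv).astype(float)
    d=np.c_[(uv[:,0]-p["cx"])/f,(uv[:,1]-p["cy"])/f,np.ones(len(uv))]@R
    return c+d*((z-c[2])/d[:,2])[:,None]
def proj(p,X):
    f=210/np.tan(np.radians(p["vertical_fov"])/2);q=np.atleast_2d(X)@np.array(p["R"]).T+p["t"]
    return q[:,:2]/q[:,2:]*f+[p["cx"],p["cy"]]
def mask(im,col):
    h=cv2.cvtColor(im,cv2.COLOR_RGB2HSV);H,S,V=cv2.split(h)
    if col=="red": m=((H<8)|(H>172))&(S>130)&(V>40)
    if col=="green": m=(H>55)&(H<85)&(S>90)&(V>40)
    return m.astype(np.uint8)*255
def big(m):
    c,_=cv2.findContours(m,cv2.RETR_EXTERNAL,cv2.CHAIN_APPROX_NONE);return max(c,key=cv2.contourArea)
E
python3 - <<'E'
from h import *
np.set_printoptions(precision=4,suppress=True)
im=cv2.imread("pics/top0.png")[:,:,::-1].copy();p=bot.camera_params("top")
roi=np.zeros(im.shape[:2],np.uint8);roi[180:320,100:430]=255
for c,z in(("red",.014),("green",.066)):
    k=big(mask(im,c)&roi);r=cv2.minAreaRect(k);print(c,r,cv2.contourArea(k));print(ray(p,cv2.boxPoints(r),z),ray(p,r[0],z))
for n,uv,z in(("lid",(383,256),.02),("small",(386,199.5),.02),("funnelfoot",(310.5,168),.0)):print(n,ray(p,uv,z))
print("box",ray(p,[(304,210),(338,210),(334,281),(299,280)],.11))
print("brown corner",ray(p,[(70,347)],.15))
print({n:bot.camera_params("wrist")[n] for n in("R","t","vertical_fov")})
E
```

```text
red ((153.1999969482422, 245.4000244140625), (35.7770881652832, 30.4105224609375), 63.43495178222656) 864.5
[[0.5436 0.4116 0.014 ]
 [0.58   0.3396 0.014 ]
 [0.4925 0.2935 0.014 ]
 [0.4571 0.3649 0.014 ]] [[0.518  0.3524 0.014 ]]Traceback (most recent call last):
  File "<stdin>", line 6, in <module>
  File "h.py", line 18, in big
    c,_=cv2.findContours(m,cv2.RETR_EXTERNAL,cv2.CHAIN_APPROX_NONE);return max(c,key=cv2.contourArea)
                                                                           ~~~^^^^^^^^^^^^^^^^^^^^^^^
ValueError: max() iterable argument is empty
```

```bash
sed -i 's/(S>90)&(V>40)/(S>60)\&(V>25)/' h.py
python3 - <<'E'
from h import *
np.set_printoptions(precision=4,suppress=True)
im=cv2.imread("pics/top0.png")[:,:,::-1].copy();p=bot.camera_params("top")
print(cv2.cvtColor(im,cv2.COLOR_RGB2HSV)[240:260:6,236:262:6].tolist())
roi=np.zeros(im.shape[:2],np.uint8);roi[180:320,100:430]=255
try:
    k=big(mask(im,"green")&roi);r=cv2.minAreaRect(k);print(r,cv2.contourArea(k));print(ray(p,cv2.boxPoints(r),.066),ray(p,r[0],.066))
except Exception as e: print(e)
for n,uv,z in(("lid",(383,256),.02),("small",(386,199.5),.02),("funnelfoot",(310.5,168),.0)):print(n,ray(p,uv,z))
print("box",ray(p,[(304,210),(338,210),(334,281),(299,280)],.11))
print("brown corner",ray(p,[(70,347)],.15))
print({n:bot.camera_params("wrist")[n] for n in("R","t","vertical_fov")})
s=bot.observe();T=Ro.from_euler("xyz",s["tool_rot"])
pos=s["position"]
# tool y along steady x
for yaw in(-62.2,117.8):
    G=Ro.from_euler("xyz",[np.pi,0,np.radians(yaw)-np.pi/2])
    print(yaw,(T.inv()*G).as_rotvec()/2/np.pi)
print("shift to above fin z=.3",T.inv().apply(np.array([.507,.372,.22])-pos), T.inv().apply([0,0,.05]))
E
```

```text
[[[65, 78, 117], [64, 77, 103], [65, 74, 113], [65, 83, 123], [65, 84, 121]], [[65, 81, 117], [65, 76, 124], [64, 75, 123], [64, 78, 115], [65, 82, 118]], [[65, 79, 122], [65, 75, 125], [65, 76, 124], [65, 83, 111], [65, 81, 110]], [[65, 80, 127], [65, 82, 124], [66, 84, 116], [65, 81, 126], [64, 77, 103]]]
((246.7168426513672, 248.74781799316406), (29.33487892150879, 29.201841354370117), 3.814074993133545) 795.5
[[0.4675 0.136  0.066 ]
 [0.5423 0.1315 0.066 ]
 [0.5364 0.056  0.066 ]
 [0.4616 0.0613 0.066 ]] [[0.5017 0.0962 0.066 ]]
lid [[ 0.4813 -0.2662  0.02  ]]
small [[ 0.6361 -0.2829  0.02  ]]
funnelfoot [[ 0.7336 -0.079   0.    ]]
box [[ 0.5933 -0.0502  0.11  ]
 [ 0.5924 -0.1353  0.11  ]
 [ 0.4173 -0.1192  0.11  ]
 [ 0.4209 -0.0342  0.11  ]]
brown corner [[0.2788 0.4871 0.15  ]]
{'R': array([[ 0.3793,  0.9253, -0.0014],
       [ 0.8797, -0.3601,  0.3106],
       [ 0.2868, -0.1191, -0.9506]]), 't': array([-0.6233, -0.0388,  0.381 ]), 'vertical_fov': 70.10080982276685}
-62.2 [-0.0002 -0.0001 -0.1389]
117.8 [-0.0001  0.0002  0.3611]
shift to above fin z=.3 [-0.3287 -0.0886  0.0109] [-0.   -0.   -0.05]
```

move_arm(
  moves=[
    [[1,-0.03,-0.01,-0.03,0,0,-0.02],[1,-0.33,-0.09,-0.03,0,0,-0.139],[1,-0.33,-0.09,-0.03,0,0,-0.139],[1,-0.33,-0.09,-0.03,0,0,-0.139],[1,-0.33,-0.09,-0.03,0,0,-0.139]],
  ],
)

```text
clock: 0.6
position: [0.4136, 0.4417, 0.2612]
tool_rot: [-3.141, -0.0, -2.826]
force: [0.2, 0.2, -0.2]
grip_width: 0.0856
finger_force: 0.0
```

move_arm(
  moves=[
    [[1,-0.067,-0.095,0,0,0,-0.027],[1,-0.067,-0.095,0,0,0,-0.027],[1,-0.067,-0.095,0,0,0,-0.027],[1,-0.067,-0.095,0,0,0,-0.027]],
  ],
)

```text
clock: 1.0
position: [0.5077, 0.3699, 0.2607]
tool_rot: [-3.14, -0.001, -2.668]
force: [0.2, 0.2, 0.4]
grip_width: 0.0855
finger_force: 0.0
```

```bash
cat >> h.py <<'E'
def go(target,yawdeg):
    s=bot.observe();T=Ro.from_euler("xyz",s["tool_rot"]);G=Ro.from_euler("xyz",[np.pi,0,np.radians(yawdeg)])
    print("pos",s["position"],s["tool_rot"],"shift",T.inv().apply(np.array(target)-s["position"]),"turn",(T.inv()*G).as_rotvec()/2/np.pi)
def snap(n,f):
    p=bot.camera_params(n);im=bot.grab_frame(n);cv2.imwrite(f"pics/{f}.png",im[:,:,::-1]);return im,p
np.set_printoptions(precision=4,suppress=True)
E
python3 - <<'E'
from h import *
im,p=snap("wrist","w1")
k=big(mask(im,"red"));r=cv2.minAreaRect(k);print(r);print(cv2.approxPolyDP(k,6,True)[:,0].tolist())
go([.507,.372,.26],-152.2)
E
```

```text
((256.5848083496094, 175.968994140625), (73.42717742919922, 53.32109451293945), 88.36341857910156)
[[281, 139], [229, 141], [233, 212], [282, 211]]
pos [0.5058 0.3719 0.2608] [-3.1413 -0.0008 -2.6652] shift [-0.0011 -0.0004  0.0008] turn [-0.     -0.0001 -0.0014]
```

View pics/w1.png

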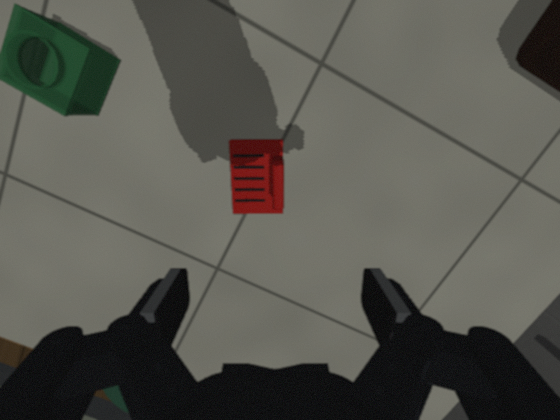

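The wrist view shows the steady at columns 229–283, rows 139–212. Its front edge is on the left and the fin is the strip on the right at about 271–283. Part of the jar shows at upper left.

Run:
```python
from h import *
im=cv2.imread("pics/w1.png")[:,:,::-1].copy();p=bot.camera_params("wrist")
k=big(mask(im,"red"))[:,0]
# left edge pixels
L=np.array([[k[k[:,1]==y,0].min(),y] for y in range(148,206)])
W=ray(p,L,.014);vx,vy,x0,y0=cv2.fitLine(W[:,:2].astype(np.float32),cv2.DIST_HUBER,0,.01,.01).ravel()
print("front line dir deg",np.degrees(np.arctan2(vy,vx)))
print("corners z14",ray(p,[(229,141),(233,212)],.014))
print("back edge z60",ray(p,[(281,139),(283,211)],.06))
B=np.array([[k[k[:,1]==y,0].max(),y] for y in range(150,206)])
for z in(.06,.014):
  W=ray(p,B,z);vx,vy,_,_=cv2.fitLine(W[:,:2].astype(np.float32),cv2.DIST_HUBER,0,.01,.01).ravel();print("back",np.degrees(np.arctan2(vy,vx)),W[::11,:2])
cv2.imwrite("pics/w1c.png",cv2.resize(im[125:225,215:300,::-1],None,fx=6,fy=6,interpolation=cv2.INTER_CUBIC))
```

```text
front line dir deg 27.484013
corners z14 [[0.4897 0.2979 0.014 ]
 [0.5737 0.3422 0.014 ]]
back edge z60 [[0.4545 0.3531 0.06  ]
 [0.5284 0.3944 0.06  ]]
back 27.829567 [[0.4647 0.3597]
 [0.4757 0.3655]
 [0.4864 0.3724]
 [0.4985 0.3774]
 [0.5102 0.3835]
 [0.5223 0.3899]]
back 27.829523 [[0.4689 0.363 ]
 [0.4813 0.3696]
 [0.4935 0.3774]
 [0.5071 0.3831]
 [0.5204 0.3901]
 [0.5341 0.3972]]
```

View pics/w1c.png

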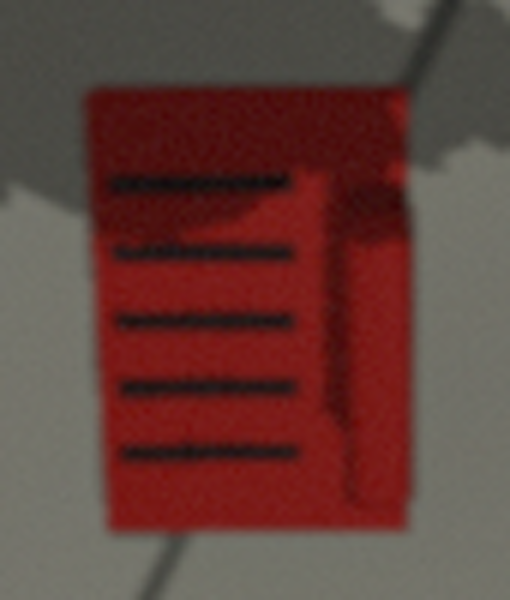

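Run:
```python
from h import *
go([.5025,.3749,.026],-152.4)
```

```text
pos [0.5058 0.3719 0.2608] [-3.1413 -0.0008 -2.6652] shift [0.0014 0.0043 0.2348] turn [-0.     -0.0001 -0.0009]
```

move_arm(
  moves=[
    [[1,0.001,0.004,0.05,0,0,-0.001],[1,0.001,0.004,0.1,0,0,-0.001],[1,0.001,0.004,0.15,0,0,-0.001],[1,0.001,0.004,0.2,0,0,-0.001],[1,0.001,0.004,0.235,0,0,-0.001]],
  ],
)

```text
clock: 1.55
position: [0.4999, 0.3767, 0.0231]
tool_rot: [3.141, -0.003, -2.654]
force: [0.8, 1.4, 0.1]
grip_width: 0.0851
finger_force: 0.0
```

move_arm(
  moves=[
    [[1,0,0,0,0,0,0],[0,0,0,0,0,0,0],[0,0,0,0,0,0,0],[0,0,0,0,0,0,0],[0,0,0,0,0,0,0]],
  ],
  force=50,
)

```text
clock: 2.05
position: [0.5029, 0.3766, 0.0278]
tool_rot: [3.141, 0.002, -2.657]
force: [0.4, -0.5, 0.1]
grip_width: 0.0281
finger_force: 0.0
```

move_arm(
  moves=[
    [[0,0,0,0,0,0,0],[0,0,0,0,0,0,0],[0,0,0,0,0,0,0]],
  ],
)

```text
clock: 2.35
position: [0.5027, 0.3763, 0.0269]
tool_rot: [3.142, 0.001, -2.656]
force: [-0.4, -1.0, 8.0]
grip_width: 0.0135
finger_force: 53.9
```

move_arm(
  moves=[
    [[0,0,0,-0.03,0,0,0],[0,0,0,-0.07,0,0,0],[0,0,0,-0.1,0,0,0],[0,0,0,-0.1,0,0,0]],
  ],
)

```text
clock: 2.75
position: [0.5039, 0.3774, 0.1304]
tool_rot: [3.14, 0.006, -2.657]
force: [0.1, 0.8, -2.0]
grip_width: 0.0135
finger_force: 52.3
```

Run:
```python
from h import *
go([.511,.237,.127],176.5);print(bot.observe()["force"],bot.observe()["finger_force"])
```

```text
pos [0.5039 0.3774 0.1304] [ 3.1403  0.0056 -2.6567] shift [ 0.0591 -0.1275  0.0029] turn [0.0004 0.0008 0.0869]
[ 0.1002  0.8466 -2.0363] 52.28327214717865
```

move_arm(
  moves=[
    [[0,0.06,-0.127,0.0,0,0,0.087],[0,0.06,-0.127,0.0,0,0,0.087],[0,0.06,-0.127,0.0,0,0,0.087],[0,0.06,-0.127,0.0,0,0,0.087],[0,0.06,-0.127,0.0,0,0,0.087]],
  ],
)

```text
clock: 3.25
position: [0.5085, 0.2349, 0.126]
tool_rot: [-3.141, -0.0, 3.077]
force: [0.5, 0.6, -1.1]
grip_width: 0.0135
finger_force: 52.3
```

Run:
```python
from h import *
im,p=snap("wrist","w2")
k=big(mask(im,"green"));print(cv2.approxPolyDP(k,5,True)[:,0].tolist())
np.save("p2.npy",p,allow_pickle=True)
go([.511,.237,.127],176.5)
```

```text
[[22, 181], [48, 277], [144, 277], [165, 248], [157, 188], [162, 166], [78, 166]]
pos [0.5082 0.2361 0.126 ] [-3.1415 -0.0004  3.0826] shift [-0.0027  0.001  -0.001 ] turn [-0.     -0.0001  0.0003]
```

View pics/w2.png

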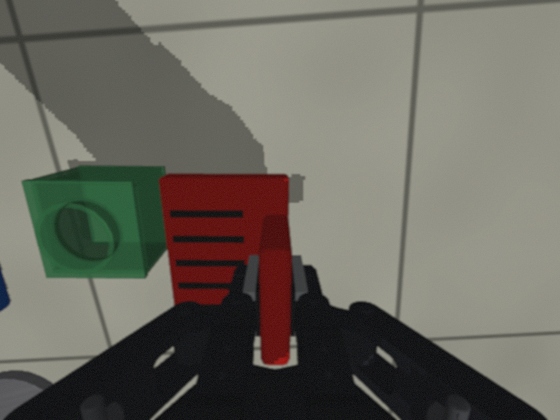

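The wrist view shows the jar's top face with corners near (25,181), (134,181), (146,277) and (48,277). The held steady is level, with its front edge from (162,176) to (175,303), facing the jar.

Run:
```python
from h import *
p=np.load("p2.npy",allow_pickle=True).item()
im=cv2.imread("pics/w2.png")[:,:,::-1].copy()
C=ray(p,[(25,181),(134,181),(146,277),(48,277)],.066);print("top",C,C.mean(0))
for i in range(4):
    d=C[(i+1)%4]-C[i];print(np.hypot(*d[:2]),np.degrees(np.arctan2(d[1],d[0]))%90)
print("base right",ray(p,[(165,168),(165,248)],0.))
# brightness transition of the top/right face edge
g=cv2.GaussianBlur(im,(3,3),0)[:,:,1].astype(int)
E_=[]
for y in range(190,272,6):
    x=110+np.argmin(np.diff(g[y,110:155]));E_.append((x+.5,y))
print(E_);W=ray(p,E_,.066);vx,vy,_,_=cv2.fitLine(W[:,:2].astype(np.float32),cv2.DIST_HUBER,0,.01,.01).ravel();print("jar side dir",np.degrees(np.arctan2(vy,vx)),W[:,:2].mean(0))
k=big(mask(im,"red"))[:,0];L=np.array([[k[k[:,1]==y,0].min(),y] for y in range(182,298,4)])
h=.126-.0269
W=ray(p,L,.014+h);vx,vy,_,_=cv2.fitLine(W[:,:2].astype(np.float32),cv2.DIST_HUBER,0,.01,.01).ravel();print("steady front dir",np.degrees(np.arctan2(vy,vx)),W[:,:2].mean(0))
print("steady front corners",ray(p,[(162,176),(175,303)],.014+h))
s=bot.observe();print(s["position"],np.degrees(s["tool_rot"]))
```

```text
top [[0.4603 0.0647 0.066 ]
 [0.4653 0.1397 0.066 ]
 [0.5399 0.133  0.066 ]
 [0.535  0.058  0.066 ]] [0.5001 0.0989 0.066 ]
0.07514718677202377 86.23061472901766
0.07494795153317195 84.89236179689858
0.07517526486335152 86.24646118020158
0.07496939805619919 84.87128211572505
base right [[0.4676 0.1375 0.    ]
 [0.5458 0.1234 0.    ]]
[(np.float64(132.5), 190), (np.float64(133.5), 196), (np.float64(134.5), 202), (np.float64(134.5), 208), (np.float64(135.5), 214), (np.float64(136.5), 220), (np.float64(137.5), 226), (np.float64(110.5), 232), (np.float64(112.5), 238), (np.float64(113.5), 244), (np.float64(112.5), 250), (np.float64(141.5), 256), (np.float64(142.5), 262), (np.float64(143.5), 268)]
jar side dir -9.378535 [0.5007 0.1292]
steady front dir -2.9203837 [0.4908 0.1743]
steady front corners [[0.4549 0.1782 0.1131]
 [0.5327 0.1718 0.1131]]
[0.5082 0.2361 0.126 ] [-179.9941   -0.0214  176.618 ]
```

Run:
```python
from h import *
p=np.load("p2.npy",allow_pickle=True).item()
a=ray(p,[(132.5,190),(134.5,205),(137.5,226),(141.5,256),(143.5,268)],.066);print(a,np.degrees(np.polyfit(a[:,0],a[:,1],1)[0]))
go([.5085,.225,.028],175.6);go([.5085,.206,.028],175.6)
```

```text
[[0.4715 0.1373 0.066 ]
 [0.4824 0.1364 0.066 ]
 [0.4982 0.1352 0.066 ]
 [0.5221 0.1332 0.066 ]
 [0.5322 0.1327 0.066 ]] -4.445743685140858
pos [0.5082 0.2361 0.126 ] [-3.1415 -0.0004  3.0826] shift [-0.001  -0.0111  0.098 ] turn [-0.     -0.0001  0.0028]
pos [0.5082 0.2361 0.126 ] [-3.1415 -0.0004  3.0826] shift [-0.0021 -0.03    0.098 ] turn [-0.     -0.0001  0.0028]
```

move_arm(
  moves=[
    [[0,-0.001,-0.005,0.045,0,0,0.0035],[0,-0.001,-0.01,0.085,0,0,0.0035],[0,-0.001,-0.015,0.097,0,0,0.0035],[0,-0.002,-0.03,0.097,0,0,0.0035],[0,-0.002,-0.03,0.097,0,0,0.0035]],
  ],
)

```text
clock: 3.8
position: [0.5088, 0.2045, 0.0296]
tool_rot: [-3.141, -0.0, 3.059]
force: [-0.7, 0.7, -2.1]
grip_width: 0.0132
finger_force: 54.7
```

Run:
```python
from h import *
im,p=snap("wrist","w3")
k=big(mask(im,"red"))[:,0];k2=big(mask(im,"green"))[:,0]
s=bot.observe();h=s["position"][2]-.0269;print(h,s["force"])
L=np.array([[k[k[:,1]==y,0].min(),y] for y in range(k[:,1].min()+8,k[:,1].min()+90,4)])
W=ray(p,L,.014+h);print("steady front",np.degrees(np.polyfit(W[:,0],W[:,1],1)[0]),W[[0,-1]],L[[0,-1]])
go([.5078,.1955,.028],175.4)
```

```text
0.003076718496274909 [ 0.4788  0.5288 -1.2341]
steady front -5.344998326044258 [[0.4577 0.146  0.0171]
 [0.5046 0.1416 0.0171]] [[158 183]
 [167 263]]
pos [0.5091 0.2055 0.03  ] [3.1415 0.0003 3.0587] shift [ 0.0004 -0.0101  0.002 ] turn [ 0.      0.0001 -0.0004]
```

View pics/w3.png

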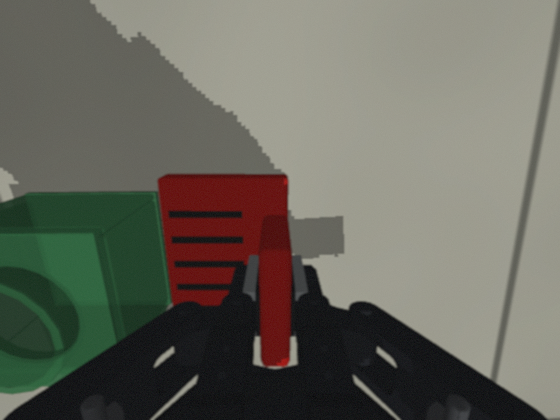

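move_arm(
  moves=[
    [[0,0,-0.003,0.001,0,0,-0.002],[0,0,-0.006,0.0025,0,0,-0.002],[0,0,-0.008,0.0025,0,0,-0.002],[0,0,-0.009,0.0025,0,0,-0.002],[0,0,-0.009,0.0025,0,0,-0.002]],
  ],
)

```text
clock: 4.35
position: [0.508, 0.1971, 0.027]
tool_rot: [3.141, 0.0, 3.071]
force: [0.3, 3.4, -0.2]
grip_width: 0.0133
finger_force: 54.9
```

Run:
```python
from h import *
im,p=snap("wrist","w4")
k=big(mask(im,"red"))[:,0]
s=bot.observe();print(s["position"],s["force"],s["tool_rot"],s["clock"])
g=big(mask(im,"green"))[:,0]
ys=range(k[:,1].min()+20,k[:,1].min()+100,8)
L=np.array([[k[k[:,1]==y,0].min(),y] for y in ys])
G=np.array([[g[g[:,1]==y,0].max(),y] for y in ys])
W=ray(p,L,.014+max(0,s["position"][2]-.0269));print("steady front",np.degrees(np.polyfit(W[:,0],W[:,1],1)[0]));print(np.c_[L,G[:,0]])
cv2.imwrite("pics/w4c.png",cv2.resize(im[160:320,90:250,::-1],None,fx=3.5,fy=3.5))
```

```text
[0.508  0.1971 0.027 ] [-0.4067  1.6588 -0.0677] [3.1412 0.0003 3.0709] 4.4
steady front -4.082322244197766
[[159 194 157]
 [160 202 158]
 [161 210 159]
 [162 218 160]
 [163 226 161]
 [164 234 162]
 [165 242 163]
 [166 250 164]
 [167 258 165]
 [168 266 166]]
```

View pics/w4c.png

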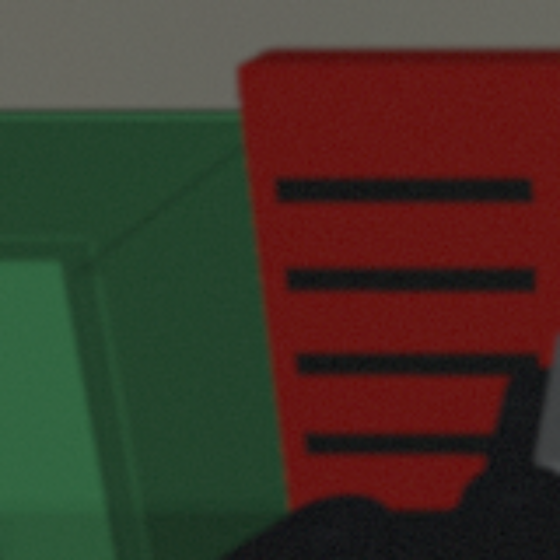

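The crop shows the steady's front edge flush along the jar's side, with no gap all the way down. A contact force of 2–3 N was felt, so I release.

move_arm(
  moves=[
    [[0.5,0,0,0,0,0,0],[0.5,0,0,0,0,0,0],[0.5,0,0,0,0,0,0],[0.5,0,0,0,0,0,0]],
  ],
)

```text
clock: 4.8
position: [0.5079, 0.1966, 0.0268]
tool_rot: [-3.141, -0.0, 3.071]
force: [0.3, 1.3, -0.1]
grip_width: 0.0427
finger_force: 0.0
```

move_arm(
  moves=[
    [[0.5,0,0,-0.02,0,0,0],[0.5,0,0,-0.06,0,0,0],[0.5,0,0,-0.11,0,0,0],[0.5,0,0,-0.16,0,0,0],[0.5,0,0,-0.2,0,0,0]],
  ],
)

```text
clock: 5.3
position: [0.5081, 0.1967, 0.2298]
tool_rot: [3.141, 0.002, 3.071]
force: [0.6, 1.4, -0.1]
grip_width: 0.0426
finger_force: 0.0
```

Run:
```python
from h import *
im,p=snap("wrist","w5");print(bot.observe()["position"])
k=big(mask(im,"red"));g=big(mask(im,"green"))
print(cv2.approxPolyDP(k,4,True)[:,0].tolist(),cv2.approxPolyDP(g,4,True)[:,0].tolist())
ys=range(k[:,0,1].min()+8,k[:,0,1].max()-8,5)
L=np.array([[k[k[:,0,1]==y,0,0].min(),y] for y in ys]);G=np.array([[g[g[:,0,1]==y,0,0].max() if (g[:,0,1]==y).any() else 0,y] for y in ys])
W=ray(p,L,.014);print("front",np.degrees(np.polyfit(W[:,0],W[:,1],1)[0]),W[[0,-1]]);print(np.c_[L,G[:,0]].tolist())
go([.4813,-.2662,.25],176)
```

```text
[0.5101 0.1975 0.2352]
[[224, 142], [227, 220], [279, 220], [280, 143]] [[140, 158], [150, 226], [217, 226], [224, 210], [221, 151], [162, 151]]
front -4.377247173078054 [[0.4639 0.1379 0.014 ]
 [0.538  0.1323 0.014 ]]
[[223, 150, 0], [223, 155, 221], [224, 160, 221], [224, 165, 221], [224, 170, 222], [225, 175, 222], [225, 180, 222], [225, 185, 223], [225, 190, 223], [226, 195, 223], [225, 200, 223], [226, 205, 223], [226, 210, 224]]
pos [0.5101 0.1975 0.2352] [3.1374 0.0073 3.0702] shift [-0.0045 -0.4646 -0.0167] turn [ 0.0007  0.0012 -0.0002]
```

View pics/w5.png

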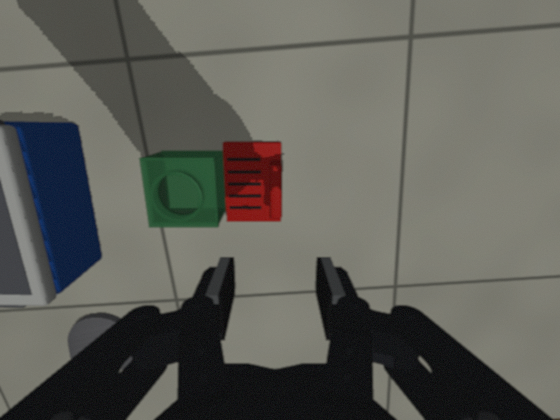

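The steady stands free and flush against the jar (steady at 224–280, jar at 140–224). I move on to the large lid and use this picture to locate the jar's mouth.

move_arm(
  moves=[
    [[1,0,-0.05,-0.015,0,0,0],[1,0,-0.1,-0.015,0,0,0],[1,0,-0.15,-0.015,0,0,0],[1,0,-0.2,-0.015,0,0,0],[1,0,-0.25,-0.015,0,0,0]],
  ],
)

```text
clock: 5.85
position: [0.4898, -0.0524, 0.242]
tool_rot: [-3.142, 0.0, 3.071]
force: [1.4, -0.3, -0.4]
grip_width: 0.0854
finger_force: 0.0
```

Run:
```python
from h import *
im=cv2.imread("pics/w5.png")
cv2.imwrite("pics/w5c.png",cv2.resize(im[135:245,125:300],None,fx=4.5,fy=4.5,interpolation=cv2.INTER_CUBIC))
go([.4813,-.2662,.25],176)
```

```text
pos [ 0.4898 -0.0524  0.242 ] [-3.1416  0.0004  3.0709] shift [-0.0067 -0.2138 -0.008 ] turn [-0.      0.0001 -0.0001]
```

View pics/w5c.png

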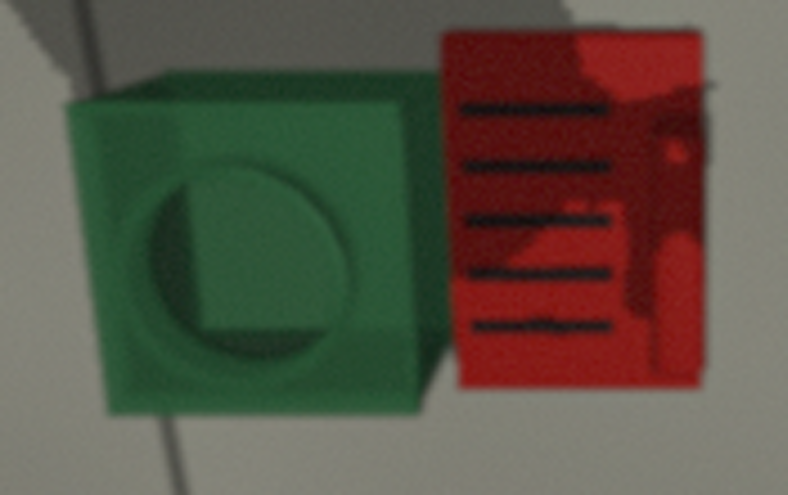

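The crop shows the jar's top face as a clear quadrilateral, with the mouth ring centred inside it. I'll measure the jar and lid from here by contours.

Run:
```python
from h import *
im,p=snap("wrist","w6");np.save("p6.npy",p,allow_pickle=True)
s=bot.observe();print(s["position"],s["qd"].round(3))
m=mask(im,"green");g=big(m);print("green",cv2.approxPolyDP(g,3,True)[:,0].tolist())
V=cv2.cvtColor(im,cv2.COLOR_RGB2GRAY);gg=V[m>0];t,_=cv2.threshold(gg.reshape(-1,1),0,255,cv2.THRESH_OTSU);print("otsu",t)
b=((m>0)&(V>t)).astype(np.uint8)*255;q=big(b);print("bright",cv2.approxPolyDP(q,3,True)[:,0].tolist())
# base (sill) contacts and lid candidates
print("pred lid px",proj(p,[[.4813,-.2662,.02],[.6361,-.2829,.02],[.4995,.0975,.08]]))
c=cv2.HoughCircles(cv2.medianBlur(V,3),cv2.HOUGH_GRADIENT,1,40,param1=80,param2=18,minRadius=14,maxRadius=40)
print("circles",None if c is None else c[0].round(1).tolist())
```

```text
[ 0.4887 -0.0609  0.2421] [-0.072  0.003 -0.017 -0.007  0.016  0.006 -0.187]
green [[364, 151], [359, 205], [374, 223], [439, 222], [452, 158], [412, 150]]
otsu 59.0
bright [[380, 157], [373, 222], [438, 223], [451, 158]]
pred lid px [[104.2683 187.5591]
 [119.9001 295.1804]
 [418.8087 193.5769]]
circles [[274.5, 336.5, 28.0], [101.5, 189.5, 20.5], [410.5, 185.5, 39.400001525878906], [162.5, 297.5, 26.799999237060547], [118.5, 300.5, 17.399999618530273], [384.5, 300.5, 23.399999618530273]]
```

Run:
```python
from h import *
p=np.load("p6.npy",allow_pickle=True).item()
C=ray(p,[(380,157),(451.5,157.5),(438.5,223.5),(373,223)],.066);print(C,C.mean(0))
print("lid",ray(p,[(101.5,189.5)],.02),"small",ray(p,[(118.5,300.5)],.02))
go([.4813,-.2662,.25],176)
```

```text
[[0.4605 0.0602 0.066 ]
 [0.4665 0.1356 0.066 ]
 [0.5406 0.1291 0.066 ]
 [0.5346 0.055  0.066 ]] [0.5005 0.095  0.066 ]
lid [[ 0.4835 -0.2703  0.02  ]] small [[ 0.6446 -0.2869  0.02  ]]
pos [ 0.4887 -0.0609  0.2421] [-3.1384  0.0002  3.063 ] shift [-0.0088 -0.2053 -0.0073] turn [-0.0005  0.     -0.0014]
```

move_arm(
  moves=[
    [[1,-0.008,-0.05,-0.005,0,0,0],[1,-0.008,-0.1,-0.005,0,0,0],[1,-0.008,-0.15,-0.005,0,0,0],[1,-0.008,-0.205,-0.005,0,0,0],[1,-0.008,-0.205,-0.005,0,0,0]],
  ],
)

```text
clock: 6.4
position: [0.482, -0.2616, 0.2467]
tool_rot: [-3.139, -0.0, 3.064]
force: [-0.6, 1.1, 0.2]
grip_width: 0.0853
finger_force: 0.0
```

move_arm(
  moves=[
    [[1,0,0,0.05,0,0,0],[1,0,0,0.07,0,0,0],[1,0,0,0.07,0,0,0]],
  ],
)

```text
clock: 6.7
position: [0.4824, -0.2548, 0.1743]
tool_rot: [3.14, -0.005, 3.071]
force: [-1.0, 0.2, 1.4]
grip_width: 0.0855
finger_force: 0.0
```

Run:
```python
from h import *
im,p=snap("wrist","w7");np.save("p7.npy",p,allow_pickle=True)
V=cv2.cvtColor(im,cv2.COLOR_RGB2GRAY)
print("pred",proj(p,[[.4825,-.268,.02],[.5125,-.268,.02]]))
c=cv2.HoughCircles(cv2.medianBlur(V,3),cv2.HOUGH_GRADIENT,1,30,param1=80,param2=20,minRadius=20,maxRadius=50)
print(c[0].round(1).tolist());print(ray(p,c[0][:,:2],.02))
go([.4825,-.268,.1],176)
```

```text
pred [[262.5773 198.1534]
 [264.974  225.4399]]
[[263.5, 192.5, 25.100000381469727]]
[[ 0.4766 -0.2666  0.02  ]]
pos [ 0.4834 -0.2552  0.1762] [ 3.141  -0.002   3.0708] shift [-0.0002 -0.0128  0.0762] turn [ 0.0001 -0.0003 -0.0002]
```

View pics/w7.png

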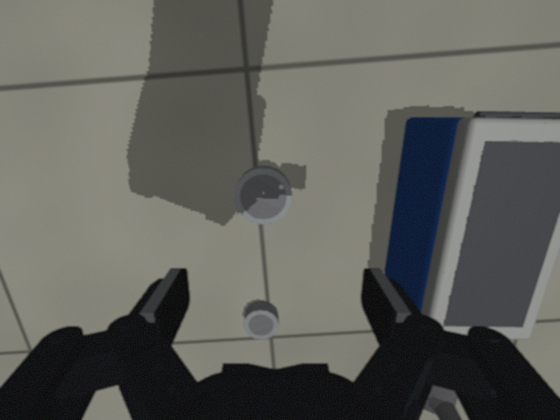

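The last view shows the large lid centred near (263,193) with an outline of about 236–292 by 166–224. The small lid is at (261,320), between the fingers' columns but 150 mm further in x. The box is clear to the right.

Run:
```python
from h import *
im=cv2.imread("pics/w7.png")[:,:,::-1].copy();p=np.load("p7.npy",allow_pickle=True).item()
V=cv2.cvtColor(im,cv2.COLOR_RGB2GRAY).astype(int)
for x in(250,276):print(x,V[156:236:2,x].tolist())
print("row192 from 228",V[192,228:300:2].tolist())
for a in((.4825,-.268),(.4766,-.2666)):
    t=np.linspace(0,2*np.pi,9)[:-1]
    for z in(0,.02):
        P=proj(p,np.c_[a[0]+.03*np.cos(t),a[1]+.03*np.sin(t),0*t+z]);print(a,z,P.min(0),P.max(0))
```

```text
250 [86, 88, 86, 86, 86, 87, 76, 69, 82, 84, 81, 69, 62, 64, 64, 65, 64, 63, 65, 62, 62, 63, 64, 63, 66, 78, 95, 102, 103, 109, 127, 132, 128, 132, 133, 133, 135, 134, 133, 133]
276 [134, 134, 134, 129, 108, 85, 74, 62, 79, 81, 81, 72, 65, 65, 63, 63, 63, 60, 61, 63, 61, 79, 105, 103, 105, 104, 104, 99, 100, 107, 130, 134, 132, 130, 132, 131, 130, 131, 129, 132]
row192 from 228 [87, 85, 87, 85, 83, 85, 74, 64, 63, 66, 63, 65, 65, 64, 62, 63, 63, 84, 79, 62, 62, 61, 61, 63, 61, 62, 63, 62, 63, 77, 81, 86, 117, 132, 129, 131]
(0.4825, -0.268) 0 [235.9423 165.9531] [290.7114 219.1895]
(0.4825, -0.268) 0.02 [233.5593 169.1927] [291.7137 225.4399]
(0.4766, -0.2666) 0 [236.6163 160.2884] [291.6972 214.1272]
(0.4766, -0.2666) 0.02 [234.261  163.1846] [292.767  220.1081]
```

move_arm(
  moves=[
    [[1,0.001,-0.013,0.03,0,0,0],[1,0.001,-0.013,0.07,0,0,0],[1,0.001,-0.013,0.11,0,0,0],[1,0.001,-0.013,0.11,0,0,0],[1,0.001,-0.013,0.11,0,0,0]],
  ],
)

```text
clock: 7.25
position: [0.4826, -0.2687, 0.0685]
tool_rot: [-3.141, 0.001, 3.071]
force: [0.3, -0.3, 1.6]
grip_width: 0.0859
finger_force: 0.0
```

Run:
```python
from h import *
go([.481,-.268,.0],176);go([.481,-.268,.0],176)
```

```text
pos [ 0.4826 -0.2687  0.0685] [-3.1413  0.0007  3.0708] shift [0.0017 0.0006 0.0685] turn [-0.0001  0.0001 -0.0002]
pos [ 0.4826 -0.2687  0.0685] [-3.1413  0.0007  3.0708] shift [0.0017 0.0006 0.0685] turn [-0.0001  0.0001 -0.0002]
```

move_arm(
  moves=[
    [[1,0.002,0.001,0.03,0,0,0],[1,0.002,0.001,0.055,0,0,0],[1,0.002,0.001,0.067,0,0,0],[1,0.002,0.001,0.067,0,0,0],[1,0.002,0.001,0.067,0,0,0]],
  ],
)

```text
clock: 7.75
position: [0.4809, -0.2678, 0.0016]
tool_rot: [-3.141, 0.002, 3.071]
force: [-0.0, -0.3, 0.4]
grip_width: 0.0855
finger_force: 0.0
```

move_arm(
  moves=[
    [[0.5,0,0,0,0,0,0],[0.5,0,0,0,0,0,0],[0.5,0,0,0,0,0,0],[0.5,0,0,0,0,0,0]],
  ],
  force=30,
)

```text
clock: 8.15
position: [0.4806, -0.2677, 0.0013]
tool_rot: [-3.141, 0.002, 3.07]
force: [-3.3, 2.1, 18.0]
grip_width: 0.0594
finger_force: 28.1
```

move_arm(
  moves=[
    [[0.5,0,0,-0.005,0,0,0],[0.5,0,0,-0.02,0,0,0],[0.5,0,0,-0.06,0,0,0],[0.5,0,0,-0.11,0,0,0],[0.5,0,0,-0.16,0,0,0]],
  ],
)

```text
clock: 8.65
position: [0.4794, -0.2672, 0.1626]
tool_rot: [-3.142, -0.0, 3.07]
force: [1.1, -1.1, -0.7]
grip_width: 0.0594
finger_force: 32.7
```

move_arm(
  moves=[
    [[0.5,0,0,-0.02,0,0,0],[0.5,0,0,-0.02,0,0,0],[0.5,0,0,-0.02,0,0,0]],
  ],
)

```text
clock: 8.95
position: [0.4799, -0.2672, 0.1806]
tool_rot: [-3.141, 0.001, 3.071]
force: [0.1, -0.4, -1.3]
grip_width: 0.0591
finger_force: 32.7
```

Run:
```python
from h import *
im,p=snap("wrist","w8");np.save("p8.npy",p,allow_pickle=True)
s=bot.observe();print(s["position"],s["force"],s["finger_force"],s["grip_width"])
V=cv2.cvtColor(im,cv2.COLOR_RGB2GRAY)
z=s["position"][2]-.0013+.02;print("pred",proj(p,[np.r_[s["position"][:2],z],np.r_[s["position"][:2]+[.03,0],z],np.r_[s["position"][:2]-[.03,0],z]]))
c=cv2.HoughCircles(cv2.medianBlur(V,3),cv2.HOUGH_GRADIENT,1,30,param1=80,param2=25,minRadius=30,maxRadius=90)
print(None if c is None else c[0][:5].round(1).tolist())
u=int(proj(p,[np.r_[s["position"][:2],z]])[0,0]);print(u,V[150:420:4,u].tolist())
go([.5005,.096,.17],176)
```

```text
[ 0.4796 -0.2671  0.1797] [-1.1038  0.4266 -0.5612] 32.66059437766671 0.05935147880610842
pred [[276.6294 290.4361]
 [280.7539 341.3061]
 [271.9322 232.5047]]
[[275.5, 276.5, 56.099998474121094], [276.5, 314.5, 78.30000305175781]]
276 [149, 149, 147, 148, 96, 95, 95, 96, 95, 93, 148, 148, 147, 147, 146, 147, 146, 147, 77, 69, 72, 72, 89, 90, 91, 69, 70, 74, 70, 69, 71, 66, 70, 69, 71, 70, 72, 70, 70, 68, 68, 70, 68, 74, 71, 71, 104, 140, 142, 143, 145, 145, 145, 145, 148, 25, 17, 22, 24, 24, 24, 17, 22, 19, 19, 18, 22, 16]
pos [ 0.4796 -0.2671  0.1797] [ 3.1414 -0.0004  3.0708] shift [0.0048 0.3636 0.0098] turn [ 0.     -0.0001 -0.0002]
```

Run:
```python
from h import *
p=np.load("p8.npy",allow_pickle=True).item();im=cv2.imread("pics/w8.png")[:,:,::-1];V=cv2.cvtColor(im,cv2.COLOR_RGB2GRAY)
u=272;print("rows216-252",V[216:252,u].tolist());print("rows320-345",V[320:345,278].tolist())
t=[.4797,-.2671,.1797-.0013]
for dx in(-.006,-.003,0,.003):
  for dz in(-.006,0):
    q=[[t[0]+dx+a,t[1],t[2]+dz+b] for a,b in((-.03,0),(-.03,.02),(.03,.02),(.03,0))]
    print(dx,dz,proj(p,q)[:,1].round(1))
```

```text
rows216-252 [98, 94, 96, 94, 90, 77, 70, 70, 72, 70, 70, 70, 69, 70, 71, 70, 69, 68, 71, 78, 86, 90, 90, 90, 89, 90, 90, 90, 90, 90, 91, 87, 81, 73, 68, 68]
rows320-345 [72, 71, 70, 70, 71, 71, 70, 70, 71, 70, 68, 69, 82, 102, 124, 136, 139, 141, 140, 139, 140, 143, 140, 139, 139]
-0.006 -0.006 [203.3 215.7 323.8 301. ]
-0.006 0 [206.7 220.1 331.8 307.3]
-0.003 -0.006 [208.8 221.8 328.5 305.4]
-0.003 0 [212.3 226.4 336.6 311.8]
0 -0.006 [214.1 227.8 333.2 309.7]
0 0 [217.9 232.7 341.4 316.2]
0.003 -0.006 [219.4 233.7 337.8 313.9]
0.003 0 [223.4 238.8 346.2 320.6]
```

move_arm(
  moves=[
    [[0.5,0,0.03,0,0,0,0],[0.5,0.001,0.07,0,0,0,0],[0.5,0.001,0.11,0,0,0,0],[0.5,0.001,0.15,0,0,0,0],[0.5,0.001,0.19,0,0,0,0]],
  ],
)

```text
clock: 9.5
position: [0.4916, -0.0762, 0.1788]
tool_rot: [-3.141, -0.002, 3.071]
force: [0.8, 0.7, -0.7]
grip_width: 0.0593
finger_force: 32.7
```

move_arm(
  moves=[
    [[0.5,0,0.04,0,0,0,0],[0.5,0,0.08,0,0,0,0],[0.5,0,0.11,0,0,0,0],[0.5,0,0.13,0,0,0,0],[0.5,0,0.13,0,0,0,0]],
  ],
)

```text
clock: 10.0
position: [0.501, 0.0548, 0.1787]
tool_rot: [3.141, -0.002, 3.075]
force: [0.7, -0.5, -0.9]
grip_width: 0.0597
finger_force: 32.7
```

Run:
```python
from h import *
im,p=snap("wrist","w9");np.save("p9.npy",p,allow_pickle=True)
s=bot.observe();print(s["position"],s["finger_force"],s["clock"])
m=mask(im,"green");g=big(m);print("green",cv2.approxPolyDP(g,3,True)[:,0].tolist())
V=cv2.cvtColor(im,cv2.COLOR_RGB2GRAY);gg=V[m>0];t,_=cv2.threshold(gg.reshape(-1,1),0,255,cv2.THRESH_OTSU)
q=big(((m>0)&(V>t)).astype(np.uint8)*255);print("bright",cv2.approxPolyDP(q,3,True)[:,0].tolist())
c,sn=.0383*np.array([np.cos(np.radians(4.4)),np.sin(np.radians(4.4))])
P=np.array([[-c-sn,-c+sn],[-c+sn,c+sn],[c+sn,c-sn],[c-sn,-c-sn]])+[.5003,.0962]
print("pred top",proj(p,np.c_[P,[.066]*4]).round(1).tolist(),"base",proj(p,np.c_[P,[0]*4]).round(1).tolist())
go([.4993,.0962,.13],176)
```

```text
[0.501  0.053  0.1788] 32.661000955849886 10.05
green [[280, 154], [279, 220], [304, 227], [322, 244], [359, 244], [365, 171], [369, 164], [356, 162], [350, 155]]
bright [[281, 163], [279, 220], [302, 226], [298, 215], [303, 219], [338, 219], [345, 190], [351, 203], [347, 223], [331, 235], [314, 235], [322, 244], [359, 244], [367, 164]]
pred top [[279.6, 161.8], [369.5, 162.6], [360.8, 245.0], [278.5, 244.4]] base [[278.7, 152.4], [350.8, 153.1], [345.0, 221.0], [277.8, 220.5]]
pos [0.501  0.053  0.1788] [-3.1411 -0.002   3.073 ] shift [0.0045 0.043  0.0488] turn [-0.0001 -0.0003  0.0002]
```

move_arm(
  moves=[
    [[0.5,0.002,0.02,0,0,0,0],[0.5,0.005,0.043,0.01,0,0,0],[0.5,0.005,0.043,0.04,0,0,0],[0.5,0.005,0.043,0.06,0,0,0],[0.5,0.005,0.043,0.06,0,0,0]],
  ],
)

```text
clock: 10.55
position: [0.498, 0.0938, 0.1173]
tool_rot: [-3.139, -0.005, 3.07]
force: [-0.6, -0.5, -0.3]
grip_width: 0.0592
finger_force: 32.6
```

move_arm(
  moves=[
    [[0.5,0,0,0,0,0,0],[0.5,0,0,0,0,0,0]],
  ],
)

```text
clock: 10.75
position: [0.5002, 0.0947, 0.1207]
tool_rot: [3.141, 0.001, 3.07]
force: [0.2, 0.2, -0.3]
grip_width: 0.0591
finger_force: 32.7
```

Run:
```python
from h import *
im,p=snap("wrist","w10");np.save("p10.npy",p,allow_pickle=True)
s=bot.observe();print(s["position"],s["finger_force"],s["clock"])
k=big(mask(im,"red"));print("red",cv2.approxPolyDP(k,4,True)[:,0].tolist())
g=big(mask(im,"green"));print("green",cv2.approxPolyDP(g,3,True)[:,0].tolist())
c,sn=.0383*np.array([np.cos(np.radians(4.4)),np.sin(np.radians(4.4))])
P=np.array([[-c-sn,-c+sn],[-c+sn,c+sn],[c+sn,c-sn],[c-sn,-c-sn]])+[.5003,.0958]
print("pred top",proj(p,np.c_[P,[.066]*4]).round(1).tolist(),"base",proj(p,np.c_[P,[0]*4]).round(1).tolist())
go([.499,.0958,.0925],176)
```

```text
[0.5002 0.0949 0.1207] 32.66097407788038 10.8
red [[324, 154], [322, 169], [328, 176], [375, 177], [335, 181], [335, 194], [373, 197], [334, 198], [334, 210], [372, 212], [333, 214], [333, 226], [370, 229], [333, 230], [332, 242], [368, 244], [333, 245], [330, 260], [391, 261], [395, 256], [405, 266], [416, 265], [428, 195], [402, 180], [405, 156]]
green [[222, 182], [226, 246], [250, 225], [276, 220], [304, 227], [328, 251], [334, 195], [332, 179], [326, 179], [319, 166], [235, 166]]
pred top [[220.6, 180.3], [334.9, 180.7], [328.2, 281.0], [226.0, 280.7]] base [[233.6, 164.3], [320.6, 164.7], [316.5, 244.4], [236.7, 244.1]]
pos [0.5002 0.0949 0.1207] [3.1413 0.0012 3.0701] shift [0.0013 0.0008 0.0282] turn [ 0.0001  0.0002 -0.0003]
```

move_arm(
  moves=[
    [[0.5,0.001,0.001,0.01,0,0,0],[0.5,0.001,0.001,0.02,0,0,0],[0.5,0.001,0.001,0.028,0,0,0],[0.5,0.001,0.001,0.028,0,0,0]],
  ],
)

```text
clock: 11.2
position: [0.498, 0.0961, 0.0905]
tool_rot: [-3.141, -0.002, 3.071]
force: [-0.0, 0.9, -0.6]
grip_width: 0.0591
finger_force: 32.7
```

move_arm(
  moves=[
    [[0.5,0,0,0,0,0,0],[0.5,0,0,0,0,0,0],[0.5,0,0,0,0,0,0],[0.5,0,0,0,0,0,0]],
  ],
)

```text
clock: 11.6
position: [0.4989, 0.0963, 0.092]
tool_rot: [3.141, 0.0, 3.071]
force: [0.1, -0.1, -0.1]
grip_width: 0.0591
finger_force: 32.7
```

Run:
```python
from h import *
im,p=snap("wrist","w11")
s=bot.observe();print(s["position"],s["tool_rot"],s["force"],s["finger_force"],s["qd"].round(4))
V=cv2.cvtColor(im,cv2.COLOR_RGB2GRAY);print("lid col272 rows 216-252",V[216:252,272].tolist(),V[320:350:2,278].tolist())
ims,ps=snap("scene","s2")
b=ims
tq=proj(ps,[[.5005,.0957,.08],[.5005,.0957,.111]]);print("scene jar rim / lid top px",tq.round(1).tolist())
u,v=tq.mean(0).astype(int);Vs=cv2.cvtColor(ims,cv2.COLOR_RGB2HSV)
print([ims[y,u].tolist() for y in range(v-16,v+22,2)],v-16,u)
```

```text
[0.4989 0.0963 0.092 ] [3.1415 0.0004 3.0708] [-0.5231  0.5056 -0.3839] 32.6584997959435 [ 0.0023  0.0009  0.0009  0.0017 -0.0004  0.0007 -0.0001]
lid col272 rows 216-252 [79, 70, 63, 62, 64, 70, 75, 74, 73, 73, 76, 74, 75, 74, 76, 75, 77, 76, 75, 83, 94, 96, 95, 96, 95, 97, 97, 98, 99, 98, 97, 96, 87, 78, 76, 74] [76, 74, 77, 76, 76, 76, 82, 131, 150, 149, 151, 152, 156, 159, 158]
scene jar rim / lid top px [[288.4, 183.1], [288.6, 175.1]]
[[38, 33, 29], [62, 61, 55], [54, 55, 53], [54, 55, 56], [57, 58, 58], [58, 56, 56], [56, 53, 57], [57, 57, 57], [60, 60, 59], [64, 65, 64], [70, 72, 70], [66, 66, 66], [64, 65, 65], [53, 71, 54], [45, 70, 49], [40, 63, 45], [48, 80, 53], [48, 82, 53], [52, 84, 60]] 163 288
```

```bash
python3 -c "
from workcell import bot
print(bot.job_done())"
```

```text
the job is handed in; nothing more can be done
None
```

The job is handed in at about 11.7 s, but no verdict came back: by my last measurements the steady is let go flush against the jar's left side, and the gripper holds the large lid still, level and centred within about 2 mm, roughly 11 mm above the mouth.

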